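# Clamp a glass colour standard and index it to the reader

## Task

On the slide in front of the white colour reader, turn the brass hexagonal chuck sleeve clockwise (seen from above) as far as it goes, so that its three jaws clamp the green glass rod. Then take the carriage by its upright black handle and slide it along the rail towards the reader's notch until the spring ball clicks in, red mark to red mark, without running past. Finish still gripping the handle with the carriage in the notch, and leave the other things on the table where they are.

Things in the scene. Friction and masses are not known exactly. Their poses are not given: they have to be found in the camera images.
- sleeve_grip (a point): Centre of the brass hexagonal chuck sleeve, on its upright axis, half-way up its 30 mm height (41 to 71 mm above the table). A ring 50 mm across flats; this point's x axis is square to one pair of flats and turns with the sleeve (other pairs at 60 and 120 degrees). The chuck rides on the carriage, whose plate below is 26 mm above the table, with a 46 mm wide foot up to 36 mm.
- sleeve (a joint): Turn of the sleeve, rad: grows clockwise seen from above, 0 open, hard stop at 1.25; starts between 0 and 0.2. The jaws move in 5 mm per rad, touch the rod near 1.0, and it gets stiffer from there to the stop. Turning takes about 0.2 N m, up to about 0.7 near the stop; it stays where it is left, springing back a little.
- jaw1: One of three steel jaws above the sleeve, 9 x 8 x 12 mm, origin at its centre; it slides radially, driven by the sleeve.
- jaw2: Second jaw, like jaw1, 120 degrees on.
- jaw3: Third jaw, like jaw1, 240 degrees on.
- rod: Green solid glass rod, 20 mm diameter, 60 mm tall, standing loose in the open chuck, its top 96 mm above the table; origin at the centre of its underside, z along the rod.
- handle_grip (a point): Grip point of the carriage's black upright handle (orange band at its top), 54 mm above the table. The handle is 24 mm (this point's x) by 18 mm (its y, along the rail), from 26 to 72 mm above the table, on the carriage plate (76 mm along the rail). It stands 88 mm from the chuck's axis, on the robot's side.
- handle_a: The half of the handle towards the start of the travel (9 mm thick along the rail), origin at the centre of its underside.
- handle_b: The other half of the handle, towards the notch; the two halves are fixed together and to the carriage.
- ball (a point): Centre of the 8 mm spring ball on the carriage's far edge, in line with the red mark on the carriage plate; moves with the carriage. In the notch it coincides with notch. The carriage slides with about 1.5 N. The ball meets the first pin some 13 mm before the notch and tops it 6.6 mm before, which takes up to about 11 N; then it pulls into the notch.
- notch (a point): Where the ball's centre is when in the notch: midway between two steel pins (12 mm diameter, centres 13.2 mm apart along the rail) in front of the reader, at the red mark on the grey block. Its y axis points along the rail, the way the carriage must travel, 60 to 110 mm from the start; x points to the reader. Past it the second pin resists like the first, and the rail goes on.
- bottle: Bystander: green glass bottle with a white cap, 74 mm diameter, 230 mm tall; origin under its centre.
- tall_glass: Bystander: clear tall glass, 54 mm diameter, 140 mm tall; origin under its centre.
- small_glass: Bystander: clear small glass, 48 mm diameter, 85 mm tall, near the far end of the rail; origin under its centre.
- tape: Bystander: yellow tape roll lying flat, 60 mm diameter, 18 mm tall; origin under its centre.
- dish: Bystander: low clear glass dish, 90 mm diameter, 25 mm tall; origin under its centre.
- spare_rod: Bystander: amber glass rod standing upright, 20 mm diameter, 60 mm tall; origin under its centre.

How it is judged (in metres and radians):
On the way, in this order (a step that is already met when the one before it is completed fails the run):
1. the three jaws clamp the green rod (contact force between each of jaw1, jaw2, jaw3 and rod above 2 N), for 0.3 s.
2. the carriage, held by its handle, sits in the notch with the rod clamped (all of step 1 and y of ball in the frame of notch between -0.0025 and 0.0025 m and contact force between the fingers and handle_a above 2 N and contact force between the fingers and handle_b above 2 N), for 0.3 s.
At the end, for the whole second after the job is handed in: The fingers press both halves of the handle with more than 2 N each, the ball is within 2.5 mm of the notch's centre along the rail, each of the three jaws presses the rod with more than 2 N, and the rod stands upright (within 0.1 rad) at its height in the chuck (within 5 mm) (all of step 2 and angle between rod's own z axis and vertical below 0.1 rad and z of rod in the frame of sleeve_grip between -0.025 and -0.015 m); the arm keeps its last pose, push and grip.
It fails at once if the carriage runs more than 8 mm past the notch (y of ball in the frame of notch above 0.008 m).
It fails at once if another thing on the table is moved more than 20 mm (distance of any of bottle, tall_glass, small_glass, tape, dish, spare_rod from where it was at the start of the episode above 0.02 m).
It also fails if it takes over 58 s, if anything falls off the work surface, if the arm or the gripper's body presses on something with over 40 N, if the wrist force passes 120 N, or if a joint passes its speed limit or range.

## Robot

A 6-joint arm with a two-finger parallel gripper is mounted at the origin on the work surface. World frame = base frame: x ahead of the robot, y to its left, z up, the work surface at z = 0. Lengths are in mm, angles in degrees, forces in N, time in s.
With the tool pointing down it reaches from about 300 to 850 mm from the base axis. Payload 4.2 kg.
Tool frame: the origin (TCP) lies at the very end of the fingers, on their centre line; the grasp point (between the pads) lies 19 mm behind it (hold_point_z is the z of the grasp point in the tool frame, in mm); z points along the fingers, y is the direction in which the jaws open and shut (so a half turn about z gives the same grasp; the last joint's range is limited). The gripper opens to 91 mm and grips with 3 to 60 N. Pads are 32 mm wide; open, the fingers measure 118 mm over their backs; the gripper's body (76 mm by 178 mm) begins 60 mm behind the grasp point.
Start: joints at [-1.146, 18.312, 89.639, -0, 72.044, -1.146], TCP at [575.016, 0, 213.976] pointing down, gripper open.
Joint ranges: [-177.97, 177.97], [-48.28, 115.42], [12.27, 149.76], [-77.06, 257.06], [2.81, 150.46], [-146.56, 146.56]. Speed limits (degrees/s): [147.25, 147.25, 180, 180, 180, 180].

## Interface

Orientations are given as [roll, pitch, yaw] about the fixed x, y, z axes, in that order (R = Rz(yaw) Ry(pitch) Rx(roll)).
In Python, from workcell import state, grab_frame, job_done, hold_point_z gives the robot as it stands. The module is installed in compiled form; this text tells all that it offers.
- The arm moves only by the shell command python3 -m creep 'ROWS' [FORCE]. ROWS is JSON, a list of rows, each a list of 7 numbers: the closure, from 0 (fully open) to 1 (shut), then the shift along the tool's x, y, z in mm, then the turn, a rotation vector about the tool's x, y, z in degrees. A call has 1 to 5 rows; each row shifts and turns the commanded pose from where the row before left it, along the tool's axes as they then stand; what a row does not reach is not made up. A row lasts 1/8 s, in which the tool goes at most 62.5 mm and 10.7 degrees, less where a joint would pass 70% of its speed; a pose out of reach is approached as far as the arm can. A call is refused whole if a number of a shift passes 62.5 or a number of a turn 10.7, either way. A call with a gripper value outside its range is refused whole. The fingers move at their own pace and stop on an object; FORCE is the grip in N (left out, the last holds). Time passes only in rows, so rows that do not move let the fingers close. It gives the time, the measured TCP pose, the force and the opening at its end, in the units of the state.
- state(): the state, without advancing time (a new reading comes with each control period).
- grab_frame(name): name is "scene" or "side" or "wrist"; returns a dict with "frame" (480x640x3 uint8, red, green, blue), "fx", "fy", "cx", "cy" (pixels), "k1" (the pictures are not rectified: a ray, as slopes to the right and down, at radius r is drawn at 1 + k1 r^2 times it, then the intrinsics apply), "view" (4x4, takes a point from world to camera coordinates). Camera axes: x right, y down, z forward; pixel columns grow to the right and rows downward; lengths in mm; the calibration is good to about 2 mm. A picture is of the moment at which its call begins. There is no depth.
- job_done(): hands the job in, once; it reports no verdict.
The state is a dict: "time_s": time; "qpos": joint angles; "qvel": joint speeds; "effort": joint torques, N m; "ee_pos": TCP position; "ee_rot": TCP orientation; "force": force on the tool from outside, world axes, zero at the start; "torque": the same for the moment, N m; "gripper_width": finger opening in mm.
Only numpy, scipy, OpenCV 4.12 (cv2) and the standard library are available. Lean on these libraries where they do the work, as an engineer would, in place of code of your own. Each camera call takes 0.05 s, during which the arm holds its last target.

## Working session

There is one attempt and no reset: what is moved stays moved. The work goes in short steps, Python scripts to look and compute and a shell command to move; the robot and the scene stay as the last step left them, time stands still between calls to the robot, and variables do not carry over. Pictures are saved under pics/ and viewed, and the job is handed in when it is done.

```bash
mkdir -p pics; ls
cat > h.py <<'E'
import numpy as np, cv2
from workcell import state, grab_frame, job_done, hold_point_z
def shot(name,out):
    f=grab_frame(name); cv2.imwrite('pics/'+out,cv2.cvtColor(f['frame'],cv2.COLOR_RGB2BGR))
    import pickle; pickle.dump(f,open('pics/'+out+'.pkl','wb')); return f
def load(out):
    import pickle; return pickle.load(open('pics/'+out+'.pkl','rb'))
def ray(f,u,v):
    d=np.array([(u-f['cx'])/f['fx'],(v-f['cy'])/f['fy']]); r=np.linalg.norm(d); s=r
    for _ in range(30): s=r/(1+f['k1']*s*s)
    d=d*(s/r if r else 1); V=np.array(f['view']); R=V[:3,:3]; 
    return -R.T@V[:3,3], R.T@np.array([d[0],d[1],1])
def plane(f,u,v,z):
    o,d=ray(f,u,v); return o+d*(z-o[2])/d[2]
def proj(f,p):
    V=np.array(f['view']); c=V[:3,:3]@np.array(p,float)+V[:3,3]; d=c[:2]/c[2]; d=d*(1+f['k1']*(d@d))
    return d[0]*f['fx']+f['cx'], d[1]*f['fy']+f['cy']
E
python3 - <<'E'
from h import *
print(state(), hold_point_z)
for n in ('scene','side','wrist'):
    f=shot(n,n+'0.png'); print(n,f['fx'],f['k1'],ray(f,320,240))
E
```

```text
pics
{'time_s': 0.0, 'qpos': array([-1.14637425e+00,  1.83516896e+01,  8.97051546e+01, -8.02193626e-04,
        7.20431042e+01, -1.14635864e+00]), 'qvel': array([-0.00206466, -0.06067356,  0.08058797, -0.05234672,  0.05339538,
       -0.10641136]), 'effort': array([-5.01459035e-04, -4.12465632e+01, -2.31973493e+01,  7.28826877e-02,
        4.58198413e-02, -1.41870069e-04]), 'ee_pos': array([5.74508561e+02, 1.52635991e-03, 2.13128266e+02]), 'ee_rot': array([-1.79900056e+02, -1.23707475e-03,  9.00002313e+01]), 'force': array([-0.51394757, -0.11121675, -0.33169683]), 'torque': array([-0.03400722,  0.01148903, -0.0028401 ]), 'gripper_width': 91.10767007137268} -18.8
scene 579.4573982593079 -0.07441165731332823 (array([1037.97422269, -733.64559301, 1254.96920191]), array([-0.31536016,  0.51671629, -0.79596659]))
side 532.5778052135375 -0.06892649632731647 (array([ 462.87564277, -812.60457331,  973.31747649]), array([ 0.07580216,  0.67783396, -0.73131669]))
wrist 422.89029749803785 -0.07605190715891452 (array([576.02927837,  83.24635977, 383.11443007]), array([ 0.00980514, -0.28427506, -0.9588018 ]))
```

View pics/scene0.png

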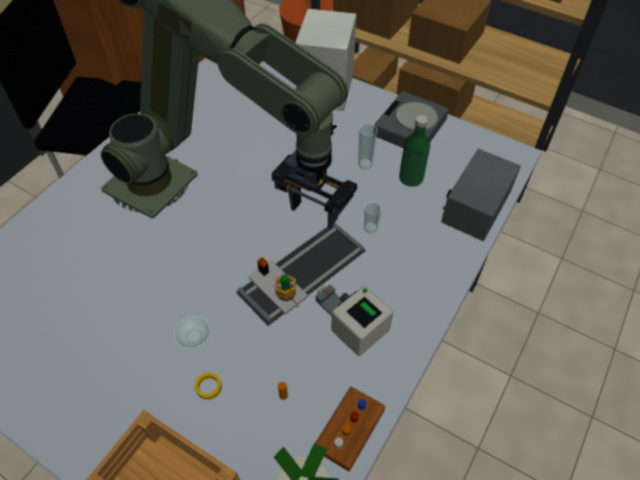

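View pics/side0.png

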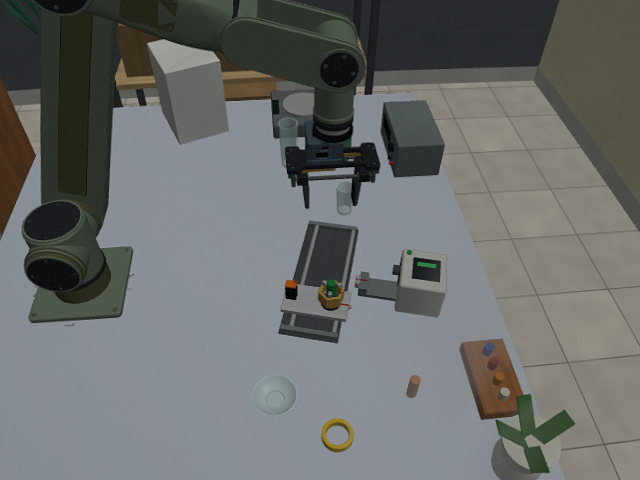

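View pics/wrist0.png

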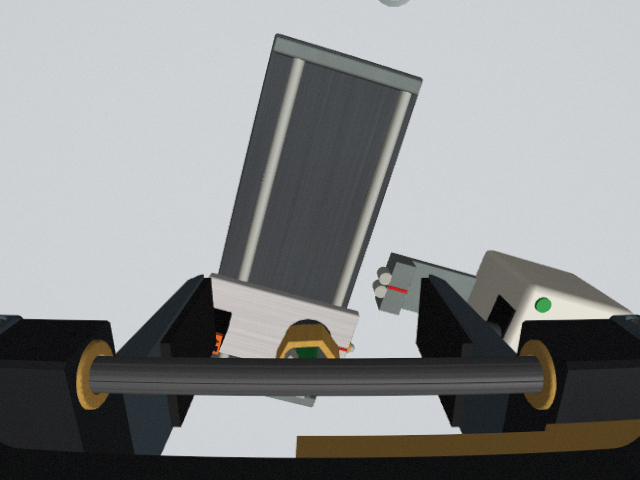

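Run:
```python
from h import *
for n,(x,y,w,h) in (('scene',(225,215,180,135)),('side',(265,215,200,150))):
    im=cv2.imread(f'pics/{n}0.png')[y:y+h,x:x+w]; cv2.imwrite(f'pics/{n}0c.png',cv2.resize(im,(800,600),interpolation=cv2.INTER_CUBIC))
im=cv2.imread('pics/wrist0.png')[200:440,180:500]; cv2.imwrite('pics/wrist0c.png',cv2.resize(im,(800,600),interpolation=cv2.INTER_CUBIC))
```

```text
(no output)
```

View pics/scene0c.png

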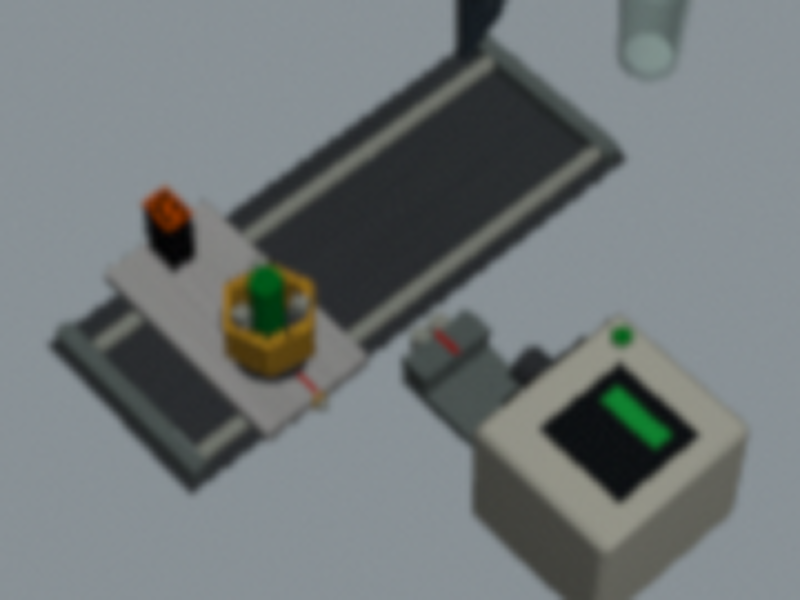

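View pics/side0c.png

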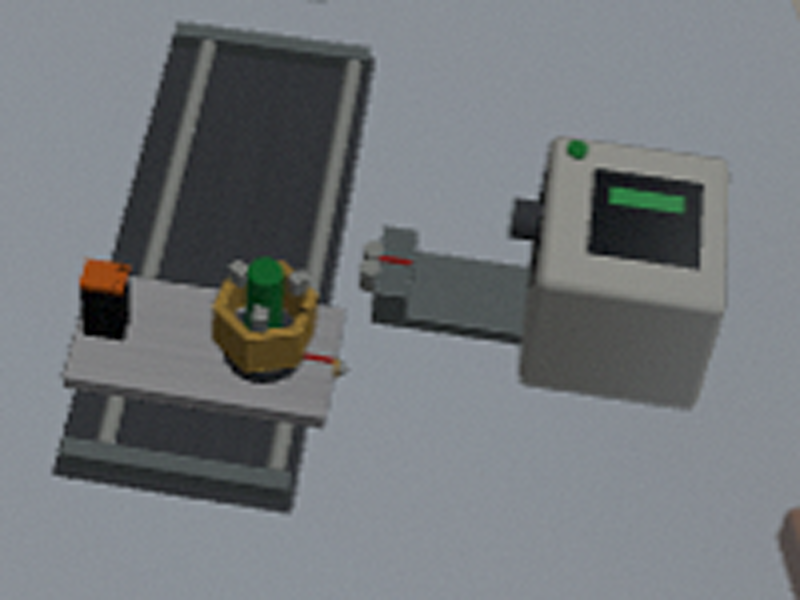

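View pics/wrist0c.png

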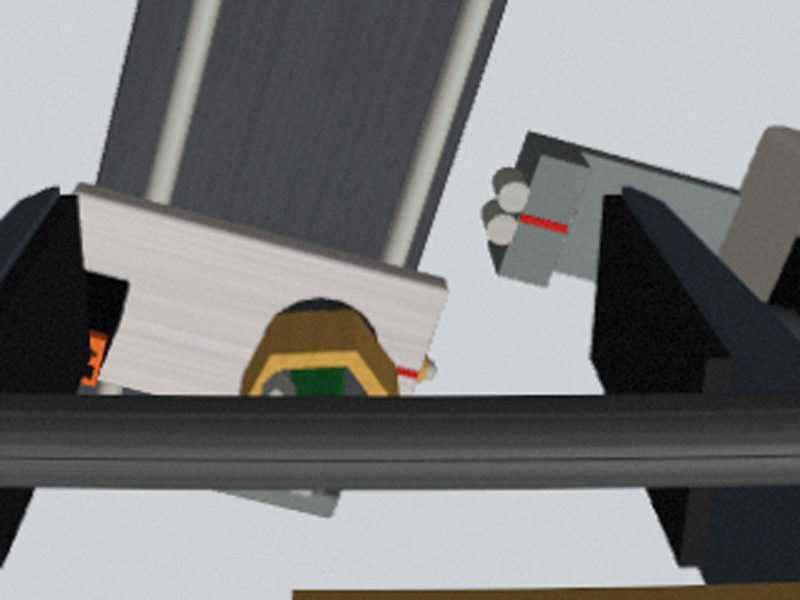

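Run:
```python
from h import *
S=load('scene0.png');D=load('side0.png');W=load('wrist0.png')
sc=lambda u,v:(u/4.4444+225-.4,v/4.4444+215-.4); sd=lambda u,v:(u/4+265-.4,v/4+215-.4); wr=lambda u,v:(u/2.5+180-.3,v/2.5+200-.3)
def tri(*o):
    A=np.zeros((3,3));b=np.zeros(3)
    for f,p in o:
        c,d=ray(f,*p); d/=np.linalg.norm(d); P=np.eye(3)-np.outer(d,d); A+=P;b+=P@c
    return np.linalg.solve(A,b).round(1)
def hsv(f): return cv2.cvtColor(f['frame'],cv2.COLOR_RGB2HSV)
def show(n,*o): print(n,'tri',tri(*o),[plane(f,*p,zz).round(1)[:2] for f,p in o])
for n,z,a,b in (('rodtop',96,sc(266,277),sd(265,270)),('handletop',72,sc(168,209),sd(106,276))):
    zz=z; show(n,(S,a),(D,b))
zz=22; show('ball',(S,sc(320,399)),(D,sd(339,367)),(W,wr(430,369)))
zz=36; show('redend',(W,wr(521,218)),(D,sd(380,260)),(S,sc(436,331)))
zz=26; show('plate corner R near',(S,sc(268,435)),(D,sd(322,420)))
zz=26; show('plate corner R far',(S,sc(367,352)),(D,sd(345,310)),(W,wr(446,281)))
zz=26; show('plate corner L far',(S,sc(205,203)),(D,sd(135,277)),(W,wr(78,186)))
zz=26; show('plate corner L near',(S,sc(107,273)),(D,sd(66,376)))
zz=36; show('pin1',(W,wr(513,197)),(D,sd(376,249))); show('pin2',(W,wr(501,230)),(D,sd(370,269)))
for n,f,(x,y) in (('scene',S,(265,265)),('side',D,(310,270))):
    im=f['frame'][y:y+45,x:x+45,::-1]; cv2.imwrite(f'pics/{n}hex.png',cv2.resize(im,(600,600),interpolation=cv2.INTER_CUBIC))
```

```text
rodtop tri [ 564.4 -120.8   95.4] [array([ 564.5, -120.8]), array([ 564.5, -121.7])]
handletop tri [481.7 -98.   70.4] [array([482.4, -98.9]), array([481.7, -99.2])]
ball tri [ 607.3 -133.4   21.8] [array([ 604.8, -133.5]), array([ 605.8, -134.5]), array([ 610.9, -132.5])]
redend tri [639.5 -66.2  28.8] [array([640.3, -63.1]), array([636.8, -73.2]), array([640.9, -69.3])]
plate corner R near tri [ 592.2 -166.9   20. ] [array([ 594.4, -169.6]), array([ 591.4, -171. ])]
plate corner R far tri [613.8 -95.1  23.1] [array([612., -96.]), array([613.9, -98.9]), array([615.5, -92.7])]
plate corner L far tri [486.  -59.9  26.4] [array([476.8, -59.3]), array([498.9, -65. ]), array([480.8, -55. ])]
plate corner L near tri [ 456.5 -129.1   25.2] [array([ 456.8, -129.3]), array([ 456.6, -129.8])]
pin1 tri [637.9 -58.4  27.6] [array([637. , -55.1]), array([635.7, -65.1])]
pin2 tri [633.4 -71.6  26.7] [array([633.4, -67.7]), array([630.2, -79.1])]
```

View pics/scenehex.png

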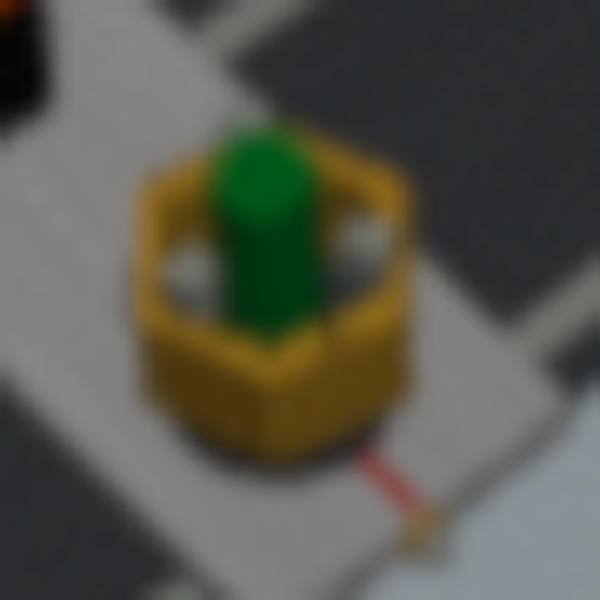

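View pics/sidehex.png

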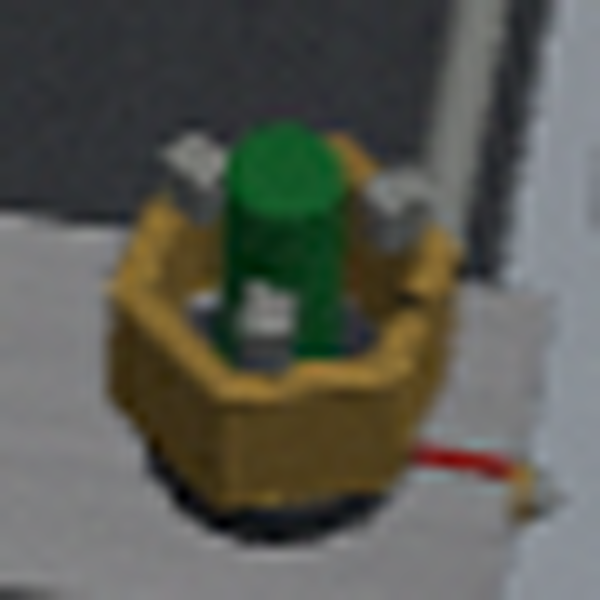

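Run:
```python
from h import *
S=load('scene0.png');D=load('side0.png')
for f,off,pts in ((S,(265,265),[(265,372),(143,318),(412,318),(145,187),(410,187)]),(D,(310,270),[(225,392),(402,380),(112,292),(460,252)])):
    P=np.array([plane(f,u/13.333+off[0]-.46,v/13.333+off[1]-.46,71)[:2] for u,v in pts]); print(P.round(1).tolist())
    from scipy.optimize import least_squares
    def res(x):
        v=np.array([[x[0]+28.87*np.cos(x[2]+k*np.pi/3),x[1]+28.87*np.sin(x[2]+k*np.pi/3)] for k in range(6)])
        return [np.linalg.norm(v-p,axis=1).min() for p in P]
    r=min((least_squares(res,[565,-121,a]) for a in np.radians(range(0,60,10))),key=lambda r:r.cost)
    print(r.x[:2].round(1),np.degrees(r.x[2])%60, r.fun.round(1))
```

```text
[[579.0, -144.8], [553.8, -146.8], [595.2, -121.2], [538.1, -123.1], [579.5, -97.6]]
[ 566.1 -121.8] 1.6118354410710005 [2.8 1.5 0.4 1.  1.3]
[[553.0, -146.0], [581.1, -146.3], [537.2, -124.7], [593.5, -121.8]]
[ 565.6 -122.2] 2.7345489290520635 [1.9 0.3 1.2 1.3]
```

```bash
python3 -m creep '[[0,-41,-3,0,0,0,0],[0,-41,-3,0,0,0,0],[0,-40,-3.5,0,0,0,0],[0,0,0,0,0,0,-10.7],[0,0,0,0,0,0,-10.7]]' 60; python3 -m creep '[[0,0,0,0,0,0,-10.6],[0,0,0,0,0,0,0],[0,0,0,0,0,0,0]]'
python3 - <<'E'
from h import *
for n in ('wrist','side','scene'): shot(n,n+'1.png')
E
```

```text
time_s: 0.78
ee_pos: [565.2, -122.7, 213.6]
ee_rot: [-180.0, -0.0, 111.7]
force: [0.6, 0.4, -0.3]
gripper_width: 91.3
time_s: 1.15
ee_pos: [565.4, -121.9, 213.8]
ee_rot: [-180.0, -0.0, 121.9]
force: [-0.3, -0.8, 0.2]
gripper_width: 91.3
```

View pics/wrist1.png

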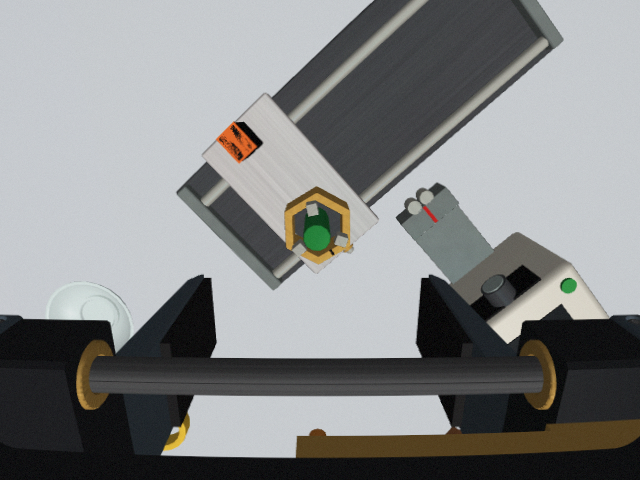

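View pics/side1.png

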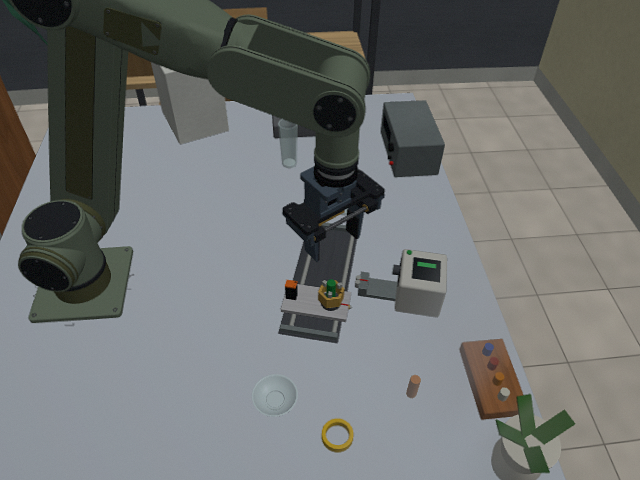

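Run:
```python
from h import *
W=load('wrist1.png'); im=W['frame'][:,:,::-1]
cv2.imwrite('pics/w1a.png',cv2.resize(im[175:285,265:385],(800,733),interpolation=cv2.INTER_CUBIC)[:600])
cv2.imwrite('pics/w1b.png',cv2.resize(im[170:270,340:460],(720,600),interpolation=cv2.INTER_CUBIC))
```

```text
(no output)
```

View pics/w1a.png

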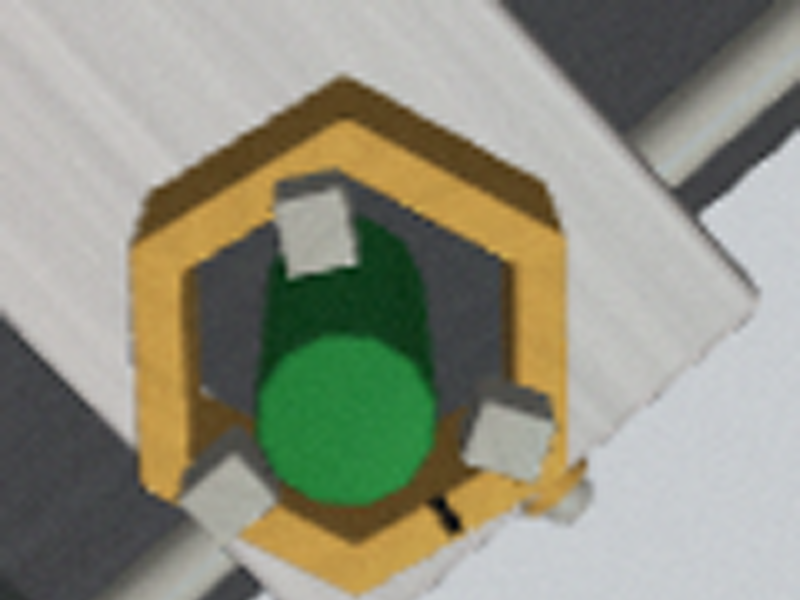

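View pics/w1b.png

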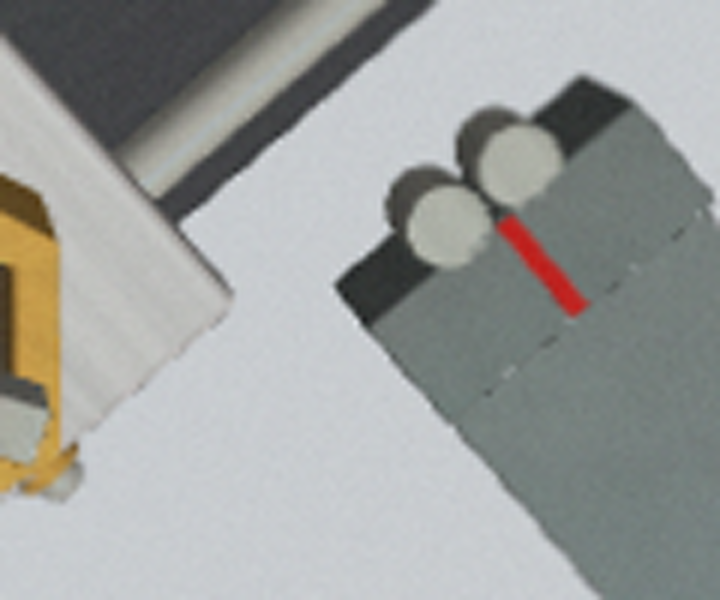

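Run:
```python
from h import *
from scipy.optimize import least_squares
W=load('wrist1.png')
P=np.array([plane(W,u/6.6667+265-.42,v/6.6667+175-.42,71)[:2] for u,v in [(342,120),(565,235),(562,480),(355,595),(145,490),(132,242)]]); print(P.round(1).tolist())
def res(x):
    v=np.array([[x[0]+28.87*np.cos(x[2]+k*np.pi/3),x[1]+28.87*np.sin(x[2]+k*np.pi/3)] for k in range(6)])
    return [np.linalg.norm(v-p,axis=1).min() for p in P]
r=least_squares(res,[565,-121,.03]); print(r.x[:2].round(1),np.degrees(r.x[2])%60,r.fun.round(1))
q=lambda u,v,z:plane(W,u/6+340-.4,v/6+170-.4,z)
print('ball',q(62,478,22)); 
for z in (24,28,32): print(z,q(520,165,z),q(448,226,z))
print('rodtop',plane(W,346/6.6667+264.6,418/6.6667+174.6,96))
print('handletop',[plane(W,u,v,72) for u,v in ((240,142),)])
S=load('scene0.png');D=load('side0.png')
for z in (26,36):print(z,'L far',plane(W,265,94,z),'L near',plane(W,203,154,z),'Rfar',plane(W,379,217,z))
```

```text
[[552.3, -98.6], [580.7, -96.4], [596.4, -121.0], [583.4, -145.7], [555.8, -147.6], [539.5, -123.1]]
[ 568.  -122.1] 3.2057740407351276 [0.7 0.3 0.7 0.6 0.8 0.7]
ball [ 610.12910514 -133.50396429   22.        ]
24 [639.89525835 -58.39803981  24.        ] [636.25827198 -71.2788691   24.        ]
28 [638.59067031 -58.31906489  28.        ] [634.99412644 -71.05666215  28.        ]
32 [637.28608227 -58.24008997  32.        ] [633.72998089 -70.8344552   32.        ]
rodtop [ 567.21533759 -121.75658218   96.        ]
handletop [array([486.09774852, -95.97006169,  72.        ])]
26 L far [479.26179597 -58.76051702  26.        ] L near [ 458.9438997 -127.4298493   26.       ] Rfar [614.49900395 -94.57675966  26.        ]
36 L far [480.47258082 -58.55184285  36.        ] L near [ 460.72266897 -125.30153193   36.        ] Rfar [611.92924838 -93.36684659  36.        ]
```

```bash
python3 -m creep '[[0,-0.9,1.4,0,0,0,-1.2],[0,0,0,45,0,0,0],[0,0,0,45,0,0,0],[0,0,0,45,0,0,0],[0,0,0,35,0,0,0]]'; python3 -m creep '[[0,0,0,2,0,0,0],[0,0,0,0,0,0,0]]'
python3 - <<'E'
from h import *
for n in ('wrist',): shot(n,n+'2.png')
E
```

```text
time_s: 1.92
ee_pos: [566.7, -121.8, 42.2]
ee_rot: [-180.0, -0.0, 123.2]
force: [0.4, -0.1, 0.0]
gripper_width: 90.8
time_s: 2.17
ee_pos: [568.2, -122.3, 43.1]
ee_rot: [179.9, 0.1, 123.2]
force: [-0.5, 0.0, 0.8]
gripper_width: 90.8
```

View pics/wrist2.png

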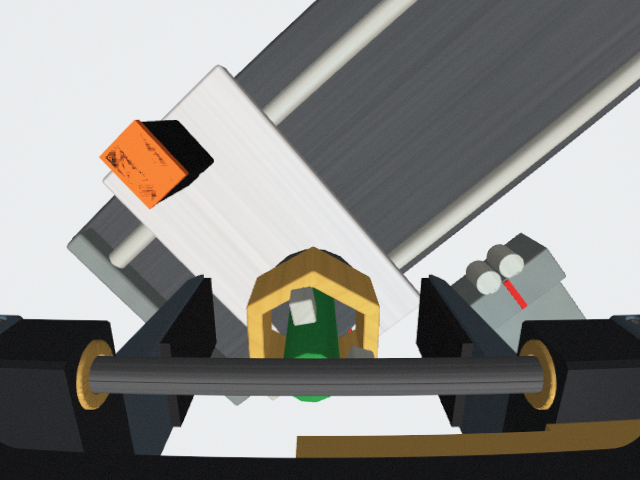

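```bash
python3 -m creep '[[0.4,0,-1,1,0,0,0],[1,0,0,0,0,0,0],[1,0,0,0,0,0,0],[1,0,0,0,0,0,0],[1,0,0,0,0,0,0]]' 60; python3 -m creep '[[1,0,0,0,0,0,0],[1,0,0,0,0,0,0],[1,0,0,0,0,0,0]]'
python3 - <<'E'
from h import *
s=state(); print(s['force'],s['torque'],s['gripper_width'])
shot('wrist','wrist3.png')
E
```

```text
time_s: 2.85
ee_pos: [566.9, -122.3, 41.1]
ee_rot: [179.9, 0.0, 123.2]
force: [1.0, 1.7, 0.1]
gripper_width: 49.3
time_s: 3.22
ee_pos: [566.9, -122.3, 41.1]
ee_rot: [179.9, 0.0, 123.2]
force: [1.8, 3.8, 0.4]
gripper_width: 49.8
[1.78971461 3.82352201 0.39117226] [ 0.59187169 -0.46781926  0.12600118] 49.83942217657837
```

View pics/wrist3.png

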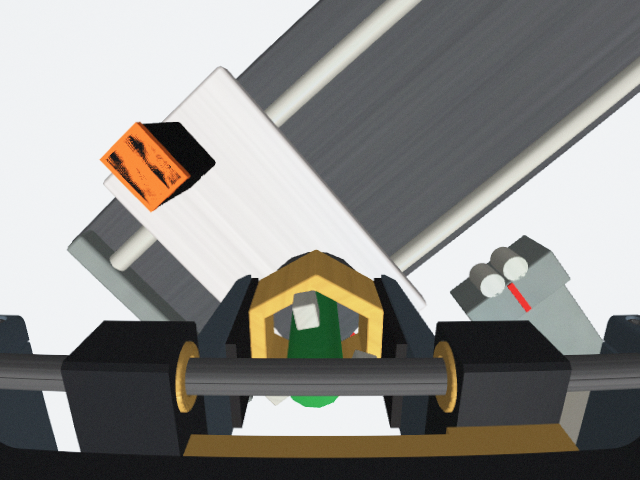

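```bash
python3 -m creep '[[1,0,0,0,0,0,8],[1,0,0,0,0,0,8],[1,0,0,0,0,0,8],[1,0,0,0,0,0,8],[1,0,0,0,0,0,0]]'; python3 -c "
from h import *;s=state();print(s['torque'],s['qpos'])"
python3 -m creep '[[1,0,0,0,0,0,8],[1,0,0,0,0,0,8],[1,0,0,0,0,0,4],[1,0,0,0,0,0,0]]'; python3 -c "
from h import *;s=state();print(s['torque'],s['qpos'])
shot('wrist','wrist4.png')"
```

```text
time_s: 3.9
ee_pos: [566.6, -122.4, 41.1]
ee_rot: [180.0, -0.0, 91.2]
force: [1.8, 2.9, 1.1]
gripper_width: 49.6
[ 0.54209023 -0.3804642  -0.19553055] [-1.33450068e+01  2.77834909e+01  1.02166764e+02  3.77422287e-02
  5.00176191e+01 -1.46076941e+01]
time_s: 4.4
ee_pos: [566.4, -122.4, 41.1]
ee_rot: [180.0, -0.0, 71.3]
force: [1.9, 3.1, 1.3]
gripper_width: 50.2
[ 0.54376761 -0.30669636 -0.07224035] [-1.33418979e+01  2.77816810e+01  1.02175023e+02  2.60340967e-02
  5.00367370e+01  5.31400060e+00]
```

View pics/wrist4.png

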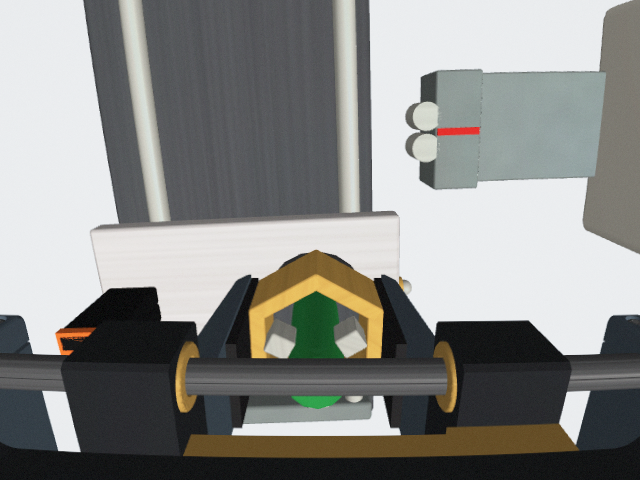

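```bash
t(){ python3 -c "
from h import *;s=state();print(s['torque'].round(2),s['qpos'][5].round(1))"; }
python3 -m creep '[[1,0,0,0,0,0,4],[1,0,0,0,0,0,3],[1,0,0,0,0,0,0]]'; t
python3 -m creep '[[1,0,0,0,0,0,3],[1,0,0,0,0,0,0]]'; t
python3 -m creep '[[1,0,0,0,0,0,3],[1,0,0,0,0,0,0]]'; t
```

```text
time_s: 4.82
ee_pos: [566.3, -122.4, 41.1]
ee_rot: [-180.0, -0.0, 64.3]
force: [1.5, 4.7, 3.2]
gripper_width: 49.4
[ 0.68 -0.22  0.15] 12.3
time_s: 5.08
ee_pos: [566.2, -122.4, 41.1]
ee_rot: [180.0, 0.0, 61.6]
force: [1.6, 5.0, 2.3]
gripper_width: 49.7
[ 0.87 -0.21  1.31] 15.2
time_s: 5.32
ee_pos: [565.9, -122.9, 41.1]
ee_rot: [180.0, 0.2, 58.8]
force: [-0.2, 3.5, 3.4]
gripper_width: 50.2
[0.53 0.03 3.16] 18.0
```

```bash
python3 -c "
from h import *
f=shot('wrist','wrist5.png');cv2.imwrite('pics/w5c.png',cv2.resize(f['frame'][230:420,220:420,::-1],(600,570)))
shot('side','side5.png')"
```

```text
(no output)
```

View pics/w5c.png

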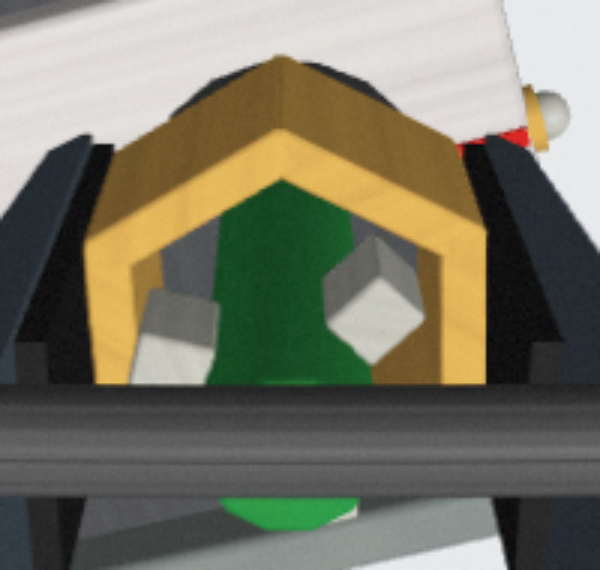

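```bash
python3 -m creep '[[1,0,0,0,0,0,0],[1,0,0,0,0,0,-0.5],[0,0,0,0,0,0,0],[0,0,0,0,0,0,0],[0,0,0,0,0,0,0]]'; python3 -m creep '[[0,0,0,0,0,0,0],[0,0,0,0,0,0,0]]'; python3 -m creep '[[0,0,0,-20,0,0,0],[0,0,0,-45,0,0,0],[0,0,0,-45,0,0,0],[0,0,0,0,0,0,0]]'
python3 -c "
from h import *
f=shot('wrist','wrist6.png');print(state()['force'])"
```

```text
time_s: 6.05
ee_pos: [566.2, -122.8, 40.6]
ee_rot: [-180.0, -0.0, 58.5]
force: [0.3, 0.5, 0.7]
gripper_width: 77.1
time_s: 6.3
ee_pos: [566.4, -122.6, 40.9]
ee_rot: [-180.0, -0.0, 58.6]
force: [0.6, 0.3, 0.3]
gripper_width: 91.6
time_s: 6.8
ee_pos: [568.9, -123.0, 155.0]
ee_rot: [179.5, -0.2, 58.7]
force: [0.2, 0.5, -0.1]
gripper_width: 91.2
[-0.32719147  0.19598618  1.21174543]
```

View pics/wrist6.png

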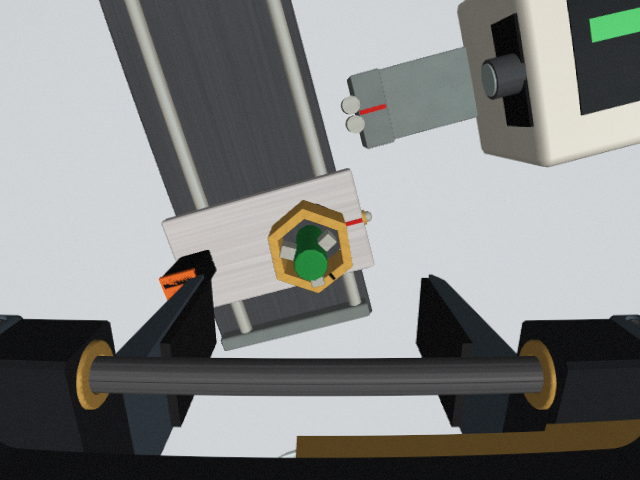

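```bash
python3 -c "
from h import *
f=load('wrist6.png');cv2.imwrite('pics/w6c.png',cv2.resize(f['frame'][190:300,250:380,::-1],(780,660),interpolation=cv2.INTER_CUBIC)[:600])"
```

```text
(no output)
```

View pics/w6c.png

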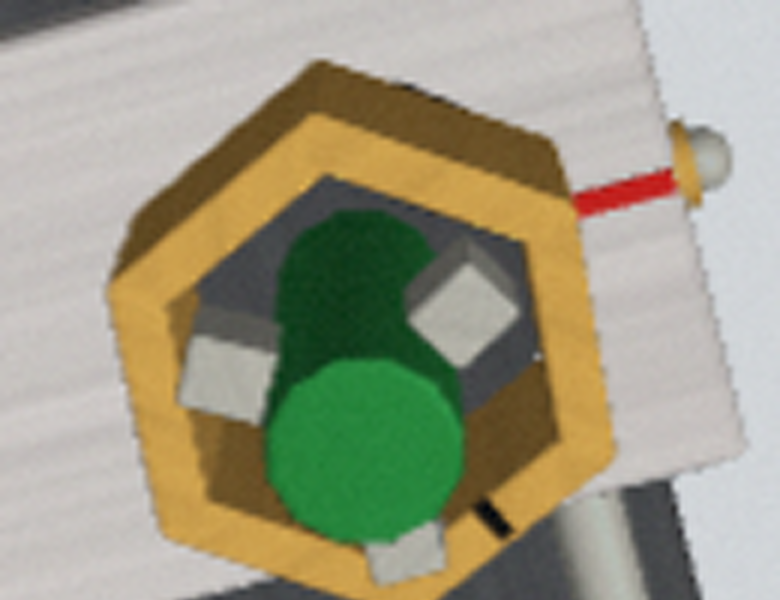

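Run:
```python
from h import *
from scipy.optimize import least_squares
def fit(f,off,s,pts):
    P=np.array([plane(f,u/s+off[0]-.42,v/s+off[1]-.42,71)[:2] for u,v in pts])
    def res(x):
        v=np.array([[x[0]+28.87*np.cos(x[2]+k*np.pi/3),x[1]+28.87*np.sin(x[2]+k*np.pi/3)] for k in range(6)])
        return [np.linalg.norm(v-p,axis=1).min() for p in P]
    r=min((least_squares(res,[565,-121,a]) for a in np.radians(range(0,60,10))),key=lambda r:r.cost)
    print(P.round(1).tolist(),r.x[:2].round(1),np.degrees(r.x[2])%60,r.fun.round(1))
f=load('wrist6.png')
fit(f,(250,190),6,[(316,113),(590,200),(612,450),(400,605),(160,530),(110,290)])
# jaws top z=83ish, rod top 96
for n,p,z in (('j1',(230,375),83),('j2',(465,312),83),('j3',(405,555),83),('rod',(365,450),96)): print(n,plane(f,p[0]/6+249.6,p[1]/6+189.6,z).round(1))
fit(load('wrist5.png'),(220,230),3,[(283,128),(487,232),(85,240)])
```

```text
[[578.9, -95.0], [598.2, -117.5], [586.5, -142.4], [558.0, -145.9], [540.6, -125.0], [550.7, -99.7]] [ 568.8 -120.9] 8.370720572221908 [1.1 1.2 1.1 1.9 0.4 1.5]
j1 [ 559.  -111.2   83. ]
j2 [ 582.5 -117.8   83. ]
j3 [ 563.9 -137.    83. ]
rod [ 568.8 -121.1   96. ]
[[582.5, -97.0], [596.6, -121.4], [554.3, -97.0]] [ 568.2 -121.8] 0.08764344949454284 [0.2 0.6 0.6]
```

```bash
python3 -m creep '[[0,-12,-42,0,0,0,0],[0,-12,-42.5,0,0,0,0],[0,0,0,0,0,0,10.6],[0,0,0,0,0,0,10.6],[0,0,0,0,0,0,10.6]]' ; python3 -m creep '[[0,0,0,0,0,0,10.6],[0,0,0,0,0,0,10.6],[0,0,0,0,0,0,10.6],[0,0,0,0,0,0,10.6],[0,0,0,0,0,0,0]]';python3 -m creep '[[0,0,0,0,0,0,0],[0,0,0,0,0,0,0]]'
python3 -c "
from h import *
f=shot('wrist','wrist7.png');f=shot('side','side7.png');print(state()['force'],state()['qpos'])"
```

```text
time_s: 7.48
ee_pos: [480.5, -98.8, 149.4]
ee_rot: [-179.9, 0.1, 26.5]
force: [-0.7, 0.1, -0.0]
gripper_width: 91.0
time_s: 8.1
ee_pos: [480.7, -98.9, 149.6]
ee_rot: [180.0, 0.2, -15.4]
force: [-0.3, 0.0, -0.5]
gripper_width: 90.8
time_s: 8.35
ee_pos: [481.5, -99.1, 150.6]
ee_rot: [-180.0, 0.0, -15.4]
force: [-0.2, -0.1, 0.6]
gripper_width: 91.7
[ 0.23783234  0.77737447 -0.22751516] [-1.29752802e+01  1.38634644e+01  1.05813315e+02  1.94465728e-03
  6.03310928e+01  9.24779060e+01]
```

View pics/wrist7.png

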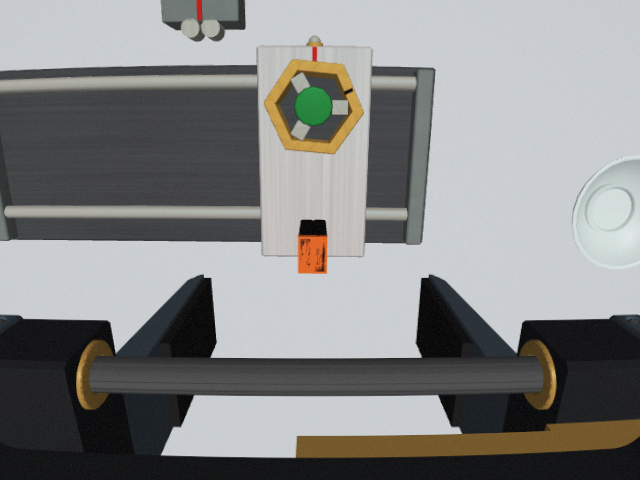

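View pics/side7.png

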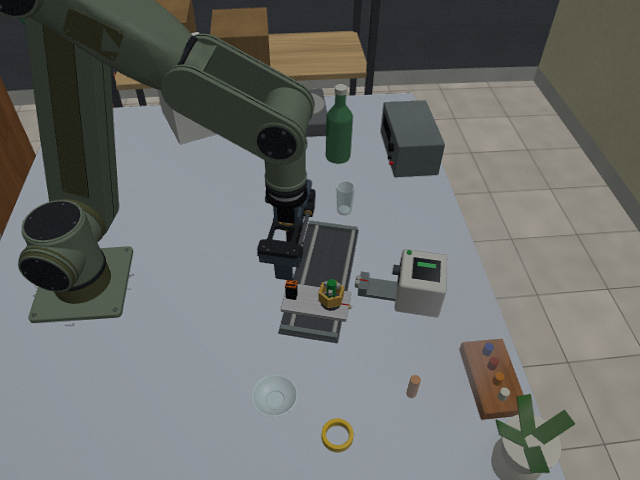

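Run:
```python
from h import *
f=load('wrist7.png')
cv2.imwrite('pics/w7c.png',cv2.resize(f['frame'][0:290,160:420,::-1],(538,600),interpolation=cv2.INTER_CUBIC))
P=lambda u,v,z:plane(f,u,v,z)[:2].round(1)
print('handle top corners',[P(u,v,72) for u,v in((298,235),(326,235),(327,272),(298,272))],P(312.5,253.5,72))
print('rod',P(313,106,96),'ball',P(314.5,41,22))
for z in (24,28): print('pins',P(192,29,z),P(214,29,z))
a,b=P(260,255,26),P(364,255,26);print('plate near',a,b); a,b=P(258,47,26),P(372,48,26);print('far',a,b)
d=P(405,213,15)-P(5,210,15);print('rail',np.degrees(np.arctan2(-d[1],-d[0])))
```

```text
handle top corners [array([498.5, -92.7]), array([ 494. , -109.2]), array([ 470.5, -103.6]), array([475.4, -86. ])] [484.7 -98. ]
rod [ 568.3 -121.7] ball [ 609.4 -133.6]
pins [638.2 -58.9] [634.1 -72.8]
pins [637.2 -59.8] [633.1 -73.4]
plate near [479.3 -56.1] [ 459.  -129.8]
far [615.2 -97.2] [ 595.  -168.3]
rail 73.9825598660581
```

View pics/w7c.png

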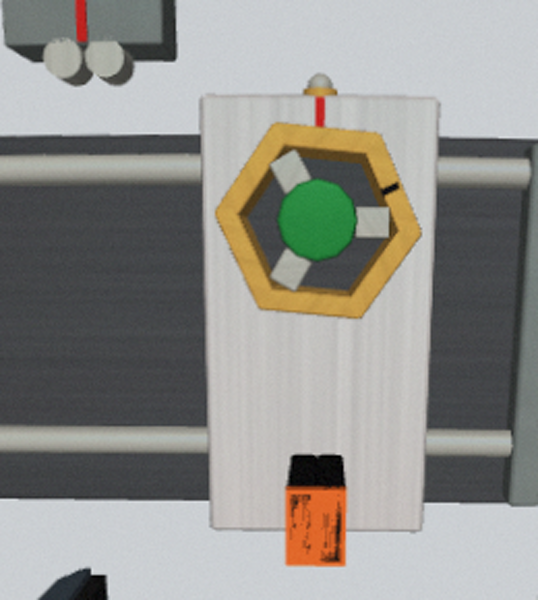

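```bash
python3 -m creep '[[0,1.5,-1.2,0,0,0,0.4],[0,0,0,45,0,0,0],[0,0,0,45,0,0,0],[0,0,0,24,0,0,0],[0,0,0,0,0,0,0]]'; python3 -m creep '[[1,0,0,0,0,0,0],[1,0,0,0,0,0,0],[1,0,0,0,0,0,0],[1,0,0,0,0,0,0],[1,0,0,0,0,0,0]]' 60;  python3 -m creep '[[1,0,0,0,0,0,0],[1,0,0,0,0,0,0],[1,0,0,0,0,0,0]]'
python3 -c "
from h import *
f=shot('wrist','wrist8.png');print(state()['force'],state()['torque'])
cv2.imwrite('pics/w8c.png',cv2.resize(f['frame'][:,100:560,::-1],(575,600)))"
```

```text
time_s: 9.07
ee_pos: [482.2, -98.1, 35.5]
ee_rot: [180.0, 0.2, -15.9]
force: [-0.4, -0.3, -0.1]
gripper_width: 91.1
time_s: 9.7
ee_pos: [483.5, -98.5, 37.2]
ee_rot: [-180.0, -0.0, -15.9]
force: [-0.2, 0.8, -0.1]
gripper_width: 44.1
time_s: 10.07
ee_pos: [483.6, -98.1, 37.0]
ee_rot: [-180.0, 0.0, -15.9]
force: [-0.4, 1.3, 1.3]
gripper_width: 15.9
[0.65097129 2.73662379 1.29538525] [ 0.47553566  0.08588384 -0.04063594]
```

View pics/wrist8.png

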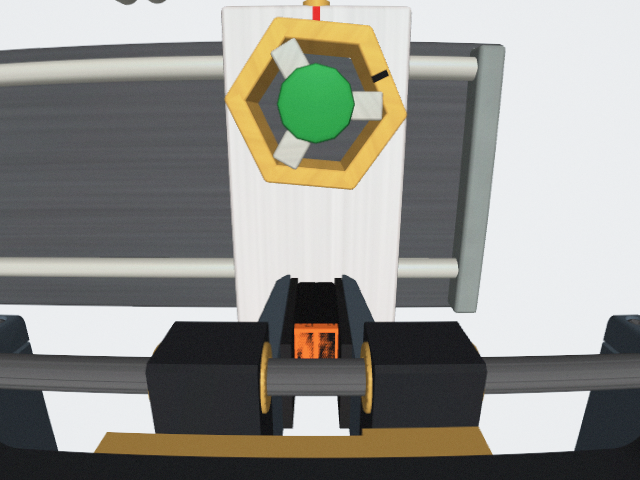

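```bash
python3 -m creep '[[1,0,-5,0,0,0,0],[1,0,-10,0,0,0,0],[1,0,-10,0,0,0,0],[1,0,-10,0,0,0,0],[1,0,-5,0,0,0,0]]';  python3 -m creep '[[1,0,-5,0,0,0,0],[1,0,0,0,0,0,0],[1,0,0,0,0,0,0]]'
python3 -c "
from h import *
f=shot('wrist','wrist9.png');shot('side','side9.png');shot('scene','scene9.png');print(state()['force'],state()['torque'])"
```

```text
time_s: 10.75
ee_pos: [494.7, -59.1, 37.0]
ee_rot: [-180.0, -0.0, -15.8]
force: [-0.3, -2.0, 0.5]
gripper_width: 15.9
time_s: 11.12
ee_pos: [496.0, -54.8, 37.0]
ee_rot: [-180.0, -0.0, -15.9]
force: [0.2, 2.2, 2.3]
gripper_width: 15.7
[-0.20739915  2.17355134  1.75363051] [ 0.34030488  0.10985168 -0.06662269]
```

View pics/wrist9.png

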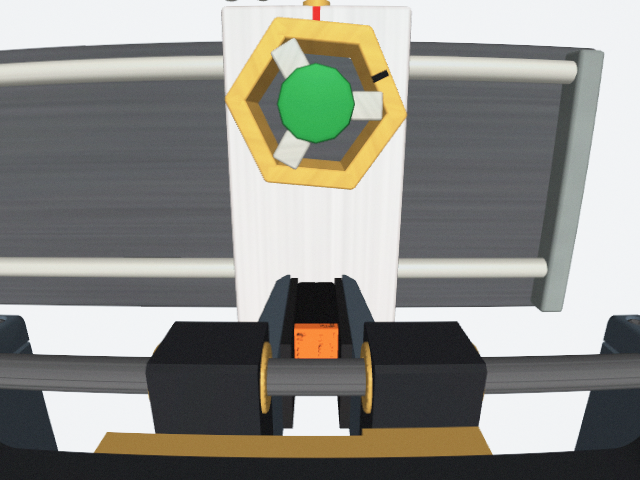

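View pics/side9.png

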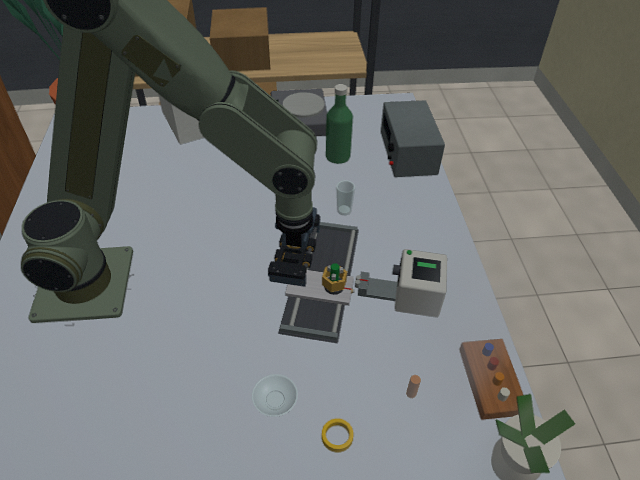

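```bash
python3 -c "
from h import *
f=load('wrist9.png');cv2.imwrite('pics/w9c.png',cv2.resize(f['frame'][0:60,200:360,::-1],(800,300),interpolation=cv2.INTER_CUBIC))
f=load('side9.png');cv2.imwrite('pics/s9c.png',cv2.resize(f['frame'][250:325,310:410,::-1],(800,600),interpolation=cv2.INTER_CUBIC))
f=load('scene9.png');cv2.imwrite('pics/c9c.png',cv2.resize(f['frame'][250:325,270:370,::-1],(800,600),interpolation=cv2.INTER_CUBIC))"
```

```text
(no output)
```

View pics/w9c.png

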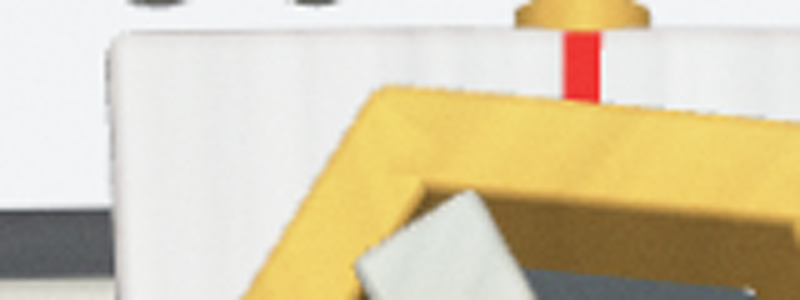

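View pics/s9c.png

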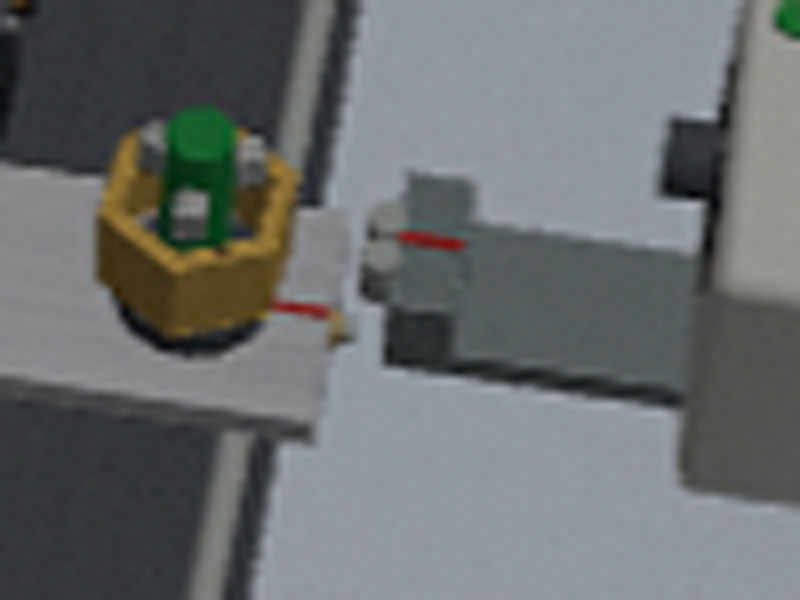

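View pics/c9c.png

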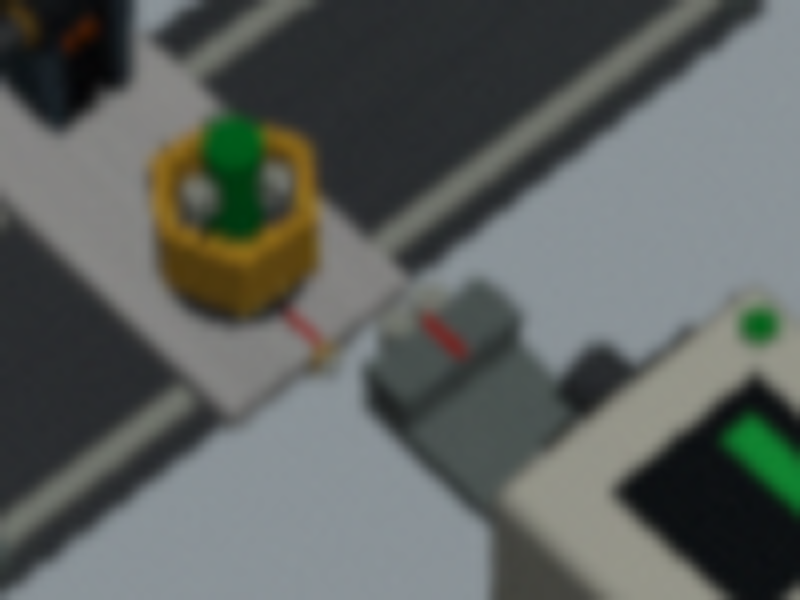

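Run:
```python
from h import *
d=np.array([np.cos(np.radians(74.1)),np.sin(np.radians(74.1))])
for n,off,b,p1,p2,m1,m2 in (('side9',(310,250),(342,328),(388,218),(380,252),(310,310),(425,239)),('scene9',(270,250),(324,358),(430,297),(400,318),(306,330),(438,325))):
    f=load(n+'.png'); P=lambda q,z:plane(f,q[0]/8+off[0]-.44,q[1]/8+off[1]-.44,z)[:2]
    B=P(b,22);
    for z in (24,28,32):
        m=(P(p1,z)+P(p2,z))/2; print(n,z,B.round(1),m.round(1),'remain',((m-B)@d).round(1),'lat',((m-B)@[d[1],-d[0]]).round(1), 'marks',((P(m2,z)-P(m1,26))@d).round(1))
```

```text
side9 24 [618.4 -91.9] [634.7 -61.4] remain 33.8 lat 7.3 marks 33.0
side9 28 [618.4 -91.9] [634.  -64.6] remain 30.6 lat 7.5 marks 29.7
side9 32 [618.4 -91.9] [633.2 -67.7] remain 27.3 lat 7.7 marks 26.5
scene9 24 [617.5 -91.4] [632.6 -61.7] remain 32.7 lat 6.4 marks 32.5
scene9 28 [617.5 -91.4] [633.9 -63.9] remain 31.0 lat 8.3 marks 30.8
scene9 32 [617.5 -91.4] [635.2 -66.1] remain 29.2 lat 10.1 marks 29.1
```

```bash
s(){ python3 -c "
from h import *
s=state();a=np.radians(74.1);d=np.array([np.cos(a),np.sin(a),0]);print('Falong',(s['force']@d).round(2),'pos along',((s['ee_pos']-[483.6,-98.1,37])@d).round(2))"; }
python3 -m creep '[[1,0,-4,0,0,0,0],[1,0,-5,0,0,0,0],[1,0,-3,0,0,0,0],[1,0,0,0,0,0,0]]'|head -1;s
for i in 1; do python3 -m creep '[[1,0,-2,0,0,0,0],[1,0,0,0,0,0,0]]'|head -1;s; done
python3 -m creep '[[1,0,-2,0,0,0,0],[1,0,0,0,0,0,0]]'|head -1;s
python3 -m creep '[[1,0,-1.5,0,0,0,0],[1,0,0,0,0,0,0]]'|head -1;s
python3 -m creep '[[1,0,-1.5,0,0,0,0],[1,0,0,0,0,0,0]]'|head -1;s
```

```text
time_s: 11.78
Falong 0.03 pos along 57.16
time_s: 12.02
Falong 0.44 pos along 58.8
time_s: 12.28
Falong -0.44 pos along 60.77
time_s: 12.52
Falong -4.07 pos along 61.8
time_s: 12.78
Falong -7.09 pos along 62.47
```

```bash
s(){ python3 -c "
from h import *
s=state();a=np.radians(74.1);d=np.array([np.cos(a),np.sin(a),0]);print('Falong',(s['force']@d).round(2),'pos along',((s['ee_pos']-[483.6,-98.1,37])@d).round(2))"; }
python3 -m creep '[[1,0,-1.5,0,0,0,0],[1,0,0,0,0,0,0]]'|head -1;s
python3 -m creep '[[1,0,-1.5,0,0,0,0],[1,0,0,0,0,0,0]]'|head -1;s
python3 -m creep '[[1,0,-1,0,0,0,0],[1,0,0,0,0,0,0]]'|head -1;s
python3 -m creep '[[1,0,-1,0,0,0,0],[1,0,0,0,0,0,0]]'|head -1;s
```

```text
time_s: 13.02
Falong -4.01 pos along 64.39
time_s: 13.28
Falong -3.82 pos along 66.32
time_s: 13.52
Falong -3.03 pos along 67.8
time_s: 13.78
Falong -1.77 pos along 69.01
```

```bash
s(){ python3 -c "
from h import *
s=state();a=np.radians(74.1);d=np.array([np.cos(a),np.sin(a),0]);print('Falong',(s['force']@d).round(2),'pos along',((s['ee_pos']-[483.6,-98.1,37])@d).round(2))"; }
python3 -m creep '[[1,0,-1,0,0,0,0],[1,0,0,0,0,0,0]]'|head -1;s
python3 -m creep '[[1,0,-1,0,0,0,0],[1,0,0,0,0,0,0]]'|head -1;s
python3 -m creep '[[1,0,-1,0,0,0,0],[1,0,0,0,0,0,0]]'|head -1;s
python3 -c "
from h import *
shot('wrist','wrist10.png')
for n,o in (('side',(310,240)),('scene',(275,240))):
    f=shot(n,n+'10.png');cv2.imwrite('pics/'+n+'10c.png',cv2.resize(f['frame'][o[1]:o[1]+75,o[0]:o[0]+100,::-1],(800,600),interpolation=cv2.INTER_CUBIC))"
```

```text
time_s: 14.02
Falong -0.83 pos along 70.07
time_s: 14.28
Falong 0.56 pos along 71.03
time_s: 14.52
Falong 1.29 pos along 72.15
```

View pics/side10c.png

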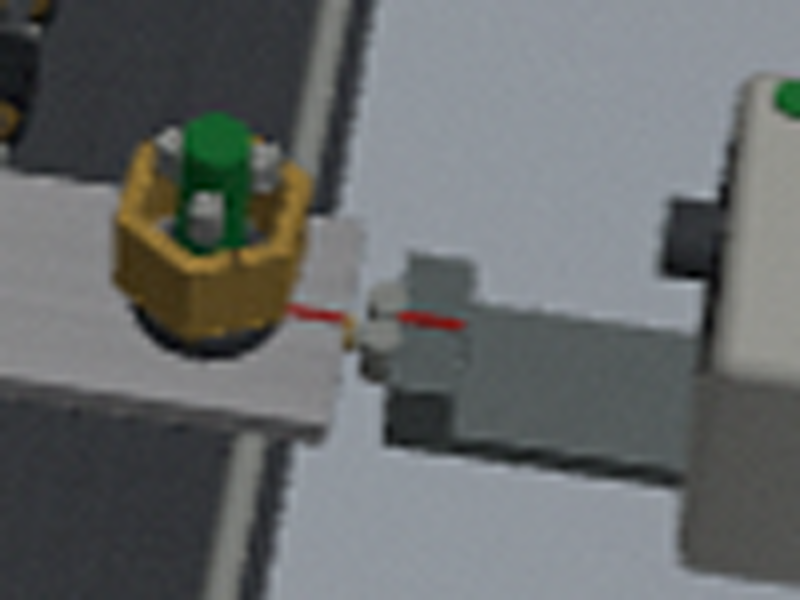

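View pics/scene10c.png

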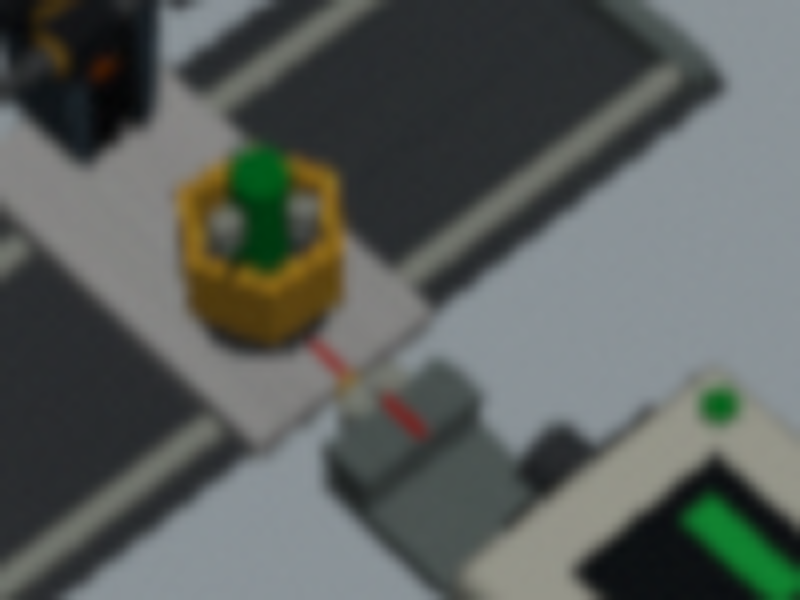

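View pics/wrist10.png

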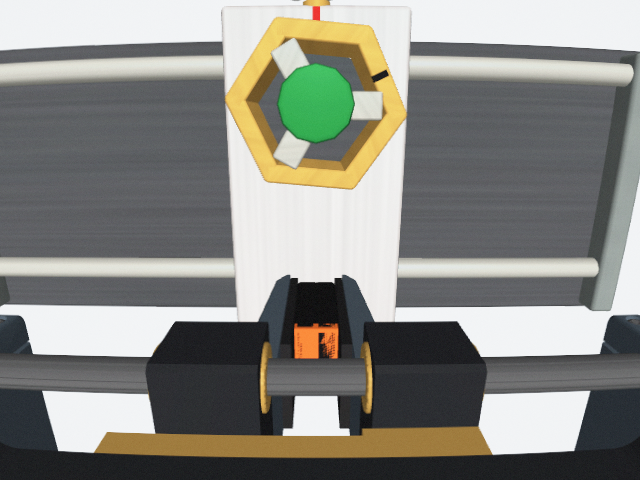

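```bash
s(){ python3 -c "
from h import *
s=state();a=np.radians(74.1);d=np.array([np.cos(a),np.sin(a),0]);print('Falong',(s['force']@d).round(2),'pos along',((s['ee_pos']-[483.6,-98.1,37])@d).round(2))"; }
python3 -m creep '[[1,0,-1,0,0,0,0],[1,0,0,0,0,0,0]]'|head -1;s
python3 -m creep '[[1,0,-0.8,0,0,0,0],[1,0,0,0,0,0,0]]'|head -1;s
python3 -m creep '[[1,0,-0.7,0,0,0,0],[1,0,0,0,0,0,0]]'|head -1;s
```

```text
time_s: 14.92
Falong -0.31 pos along 72.67
time_s: 15.18
Falong 0.71 pos along 73.63
time_s: 15.42
Falong -1.98 pos along 74.02
```

```bash
python3 -c "
from h import *
print(state()['force'])
for n,o in (('side',(320,250)),('scene',(295,260))):
    f=shot(n,n+'11.png');cv2.imwrite('pics/'+n+'11c.png',cv2.resize(f['frame'][o[1]:o[1]+50,o[0]:o[0]+66,::-1],(792,600),interpolation=cv2.INTER_CUBIC))
print(state()['force'])"
```

```text
[ 0.06528169 -2.07607631  2.31208345]
[ 0.23266673 -1.34167121  2.90705033]
```

View pics/side11c.png

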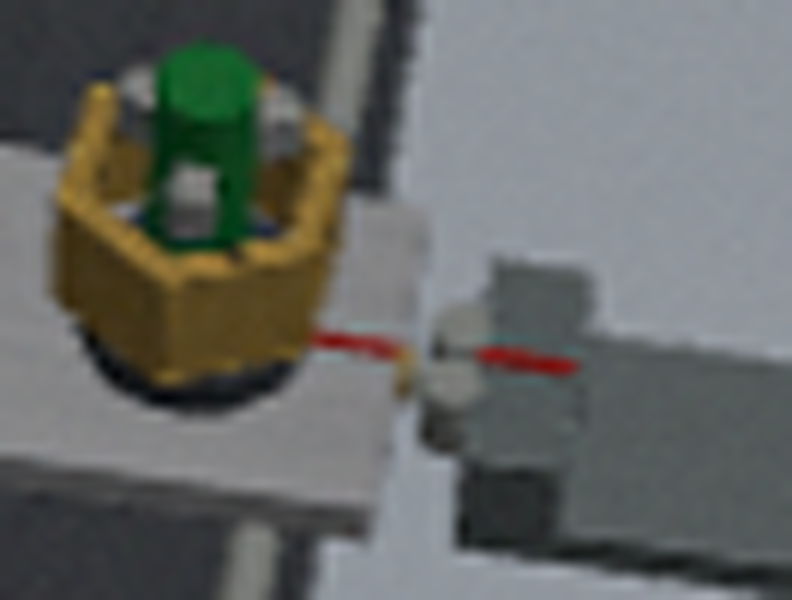

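View pics/scene11c.png

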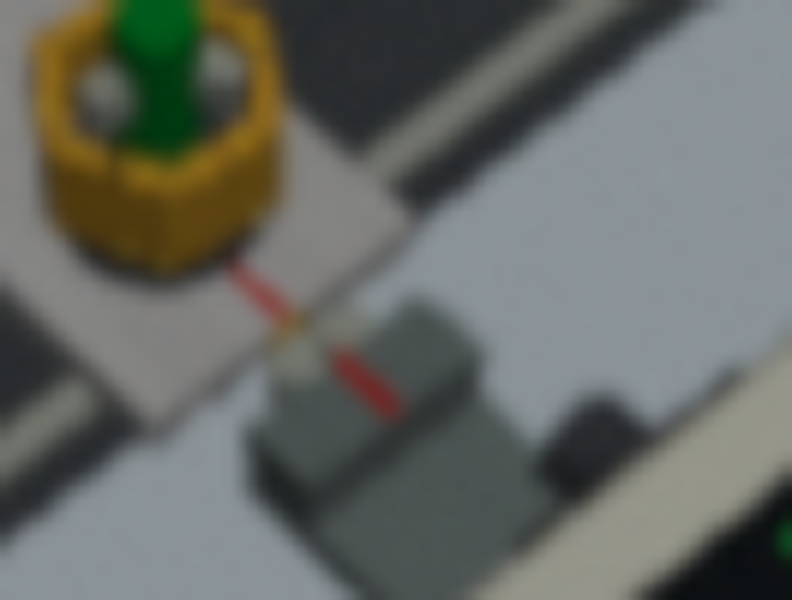

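Run:
```python
from h import *
a=np.radians(74.1);d=np.array([np.cos(a),np.sin(a)]);l=np.array([d[1],-d[0]])
S=load('scene11.png');D=load('side11.png')
def cl(f,off):
    im=f['frame'][off[1]:off[1]+50,off[0]:off[0]+66]; h=cv2.cvtColor(im,cv2.COLOR_RGB2HSV)
    m=(((h[...,0]<6)|(h[...,0]>174))&(h[...,1]>110)).astype(np.uint8)
    n,lab,st,c=cv2.connectedComponentsWithStats(m)
    out=[]
    for i in range(1,n):
        if st[i,4]<4: continue
        ys,xs=np.nonzero(lab==i); w=h[ys,xs,1].astype(float)
        out.append((st[i,4],np.average(xs,weights=w)+off[0],np.average(ys,weights=w)+off[1]))
    return out
A=cl(D,(320,250));B=cl(S,(295,260));print(A,B)
def tri(*o):
    M=np.zeros((3,3));b=np.zeros(3)
    for f,p in o:
        c,r=ray(f,*p); r/=np.linalg.norm(r); P=np.eye(3)-np.outer(r,r); M+=P;b+=P@c
    return np.linalg.solve(M,b)
A.sort(key=lambda t:t[1]);B.sort(key=lambda t:t[1])
for i in (0,-1):
    t=tri((D,A[i][1:]),(S,B[i][1:])); print(t.round(1),'along',(t[:2]@d).round(1),'lat',(t[:2]@l).round(1))
    for z in (26,28,30,32): print(z,[(plane(f,*p[1:],z)[:2]@d).round(1) for f,p in ((D,A[i]),(S,B[i]))])
```

```text
[(np.int32(8), np.float64(349.0295602018746), np.float64(278.21629416005766)), (np.int32(10), np.float64(363.3981240229286), np.float64(279.61229807191245))] [(np.int32(9), np.float64(325.2152), np.float64(291.7592))]
[626.1 -30.8 -23.5] along 141.9 lat 610.5
26 [np.float64(111.7), np.float64(112.5)]
28 [np.float64(110.0), np.float64(111.7)]
30 [np.float64(108.4), np.float64(110.8)]
32 [np.float64(106.8), np.float64(109.9)]
[647.2 -67.4  27. ] along 112.5 lat 640.9
26 [np.float64(113.7), np.float64(112.5)]
28 [np.float64(112.1), np.float64(111.7)]
30 [np.float64(110.4), np.float64(110.8)]
32 [np.float64(108.8), np.float64(109.9)]
```

```bash
s(){ python3 -c "
from h import *
s=state();a=np.radians(74.1);d=np.array([np.cos(a),np.sin(a),0]);print('Falong',(s['force']@d).round(2),'pos along',((s['ee_pos']-[483.6,-98.1,37])@d).round(2))"; }
python3 -c "
from h import *
a=np.radians(74.1);d=np.array([np.cos(a),np.sin(a)]);S=load('scene11.png')
print(plane(S,262/12+295-.46,293/12+260-.46,26)[:2]@d,[plane(S,370/12+295-.46,385/12+260-.46,z)[:2]@d for z in (26,28)])"
python3 -m creep '[[1,0,0,0,0,0,0],[1,0,0,0,0,0,0],[1,0,0,0,0,0,0]]'|head -1;s
python3 -m creep '[[1,0,-0.5,0,0,0,0],[1,0,0,0,0,0,0]]'|head -1;s
python3 -m creep '[[1,0,0,0,0,0,0],[1,0,0,0,0,0,0]]'|head -1;s
```

```text
111.84463680437699 [np.float64(113.0965680283643), np.float64(112.22704056828644)]
time_s: 15.9
Falong -2.3 pos along 74.09
time_s: 16.15
Falong -2.4 pos along 74.57
time_s: 16.4
Falong -3.37 pos along 74.57
```

```bash
s(){ python3 -c "
from h import *
s=state();a=np.radians(74.1);d=np.array([np.cos(a),np.sin(a),0]);print('Falong',(s['force']@d).round(2),'pos along',((s['ee_pos']-[483.6,-98.1,37])@d).round(2))"; }
python3 -m creep '[[1,0,-0.8,0,0,0,0],[1,0,0,0,0,0,0],[1,0,0,0,0,0,0]]'|head -1;s
python3 -m creep '[[1,0,0,0,0,0,0],[1,0,0,0,0,0,0]]'|head -1;s
python3 -m creep '[[1,0,0,0,0,0,0],[1,0,0,0,0,0,0]]'|head -1;s
```

```text
time_s: 16.77
Falong -3.95 pos along 75.1
time_s: 17.02
Falong -4.47 pos along 75.09
time_s: 17.27
Falong -4.74 pos along 75.09
```

```bash
s(){ python3 -c "
from h import *
s=state();a=np.radians(74.1);d=np.array([np.cos(a),np.sin(a),0]);print('Falong',(s['force']@d).round(2),'pos along',((s['ee_pos']-[483.6,-98.1,37])@d).round(2),s['gripper_width'])"; }
python3 -m creep '[[1,0,0.9,0,0,0,0],[1,0,0,0,0,0,0],[1,0,0,0,0,0,0]]' 60|head -1;s
python3 -m creep '[[1,0,0,0,0,0,0],[1,0,0,0,0,0,0],[1,0,0,0,0,0,0]]'|head -1;s
python3 -c "
from h import *
for n,o in (('side',(320,250)),('scene',(295,260))):
    f=shot(n,n+'12.png');cv2.imwrite('pics/'+n+'12c.png',cv2.resize(f['frame'][o[1]:o[1]+50,o[0]:o[0]+66,::-1],(792,600),interpolation=cv2.INTER_CUBIC))
shot('wrist','wrist12.png')"
```

```text
time_s: 17.65
Falong -0.5 pos along 74.92 15.744616956208608
time_s: 18.02
Falong 0.82 pos along 74.78 15.505334593428245
```

View pics/side12c.png

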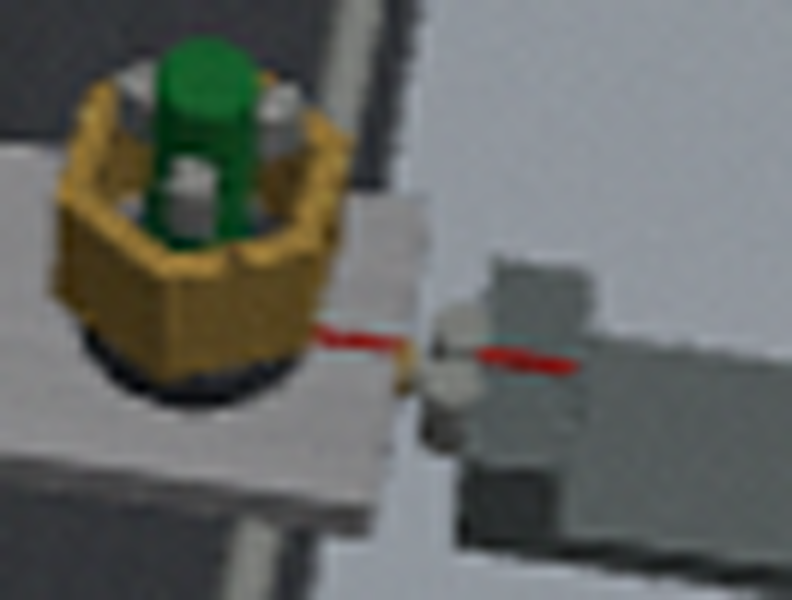

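View pics/scene12c.png

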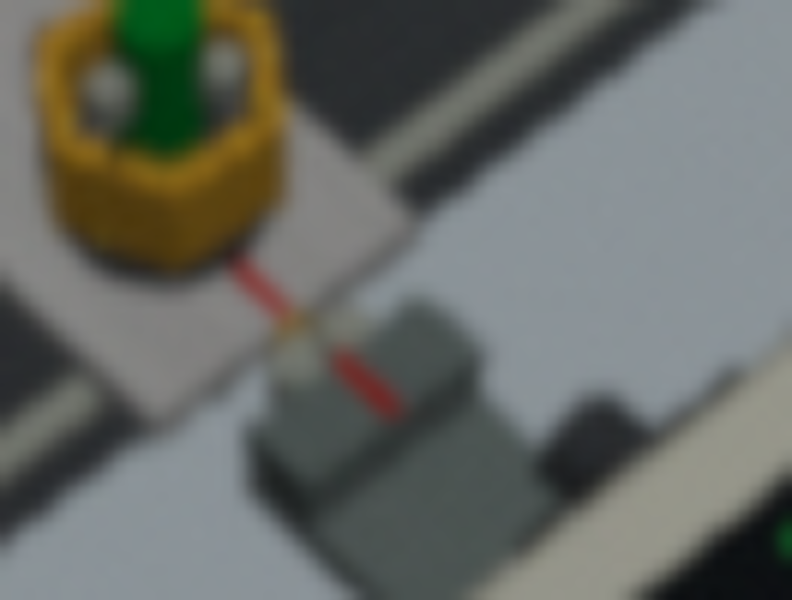

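View pics/wrist12.png

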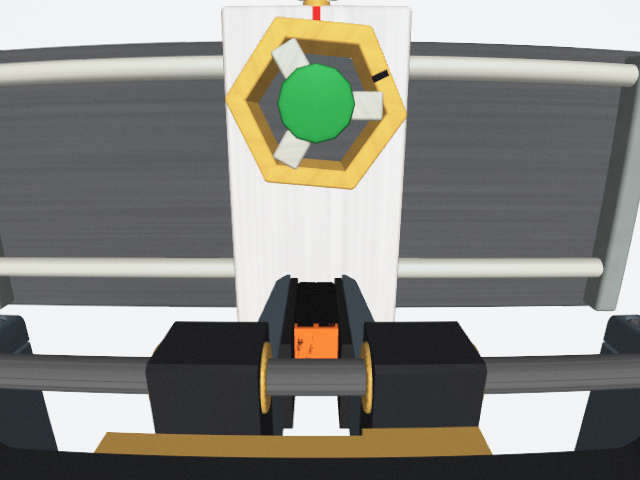

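Run:
```python
from h import *
from scipy.optimize import least_squares
for n,pts in (('wrist12',[(276,17),(374,26),(406,115),(352,189),(266,181),(226,100)]),('wrist7',[(292,60),(344,66),(363,111),(334,153),(287,148),(265,104)])):
    f=load(n+'.png')
    P=np.array([plane(f,u,v,71)[:2] for u,v in pts]);c=P.mean(0)
    def res(x):
        v=np.array([[x[0]+28.87*np.cos(x[2]+k*np.pi/3),x[1]+28.87*np.sin(x[2]+k*np.pi/3)] for k in range(6)])
        return [np.linalg.norm(v-p,axis=1).min() for p in P]
    r=min((least_squares(res,[*c,a]) for a in np.radians(range(0,60,10))),key=lambda r:r.cost)
    vert=np.degrees(r.x[2]); turn=(-15.9-(vert+30))%60+0  # clockwise from carriage axis, mod 60
    print(n,r.x[:2].round(1),vert%60,'sleeve rad (mod 60deg, if zero is square to carriage)',np.radians(turn),np.radians(turn+60),r.fun.round(1))
```

```text
wrist12 [588.3 -50.5] 8.872439587129472 sleeve rad (mod 60deg, if zero is square to carriage) 0.09123814105150492 1.1384356922481027 [0.5 0.5 1.  0.9 0.7 1. ]
wrist7 [ 567.9 -122.1] 9.717896465347017 sleeve rad (mod 60deg, if zero is square to carriage) 0.076482134842976 1.1236796860395737 [0.7 1.4 1.3 1.  1.4 1.1]
```

```bash
python3 -m creep '[[1,0,0,0,0,0,0],[1,0,0,0,0,0,0],[1,0,0,0,0,0,0]]'; python3 -c "
from h import *
job_done()"
```

```text
time_s: 18.55
ee_pos: [504.1, -26.4, 37.0]
ee_rot: [-180.0, -0.0, -15.9]
force: [1.9, 0.1, 1.2]
gripper_width: 16.1
the job is handed in; nothing more can be done
```

I turned the sleeve clockwise to its stop and then slid the carriage about 75 mm by its handle into the notch. I handed the job in at 18.6 s with the handle still held at a 60 N grip setting. `job_done()` gives no verdict, so the checks below are my own.

- **Clamping:** I turned the sleeve about 65°, and the wrist torque jumped to 3.2 N m, which I took as the hard stop. When I let go, the sleeve sprang back about 8°. It now sits near 1.13 rad, past the 1.0 rad touch point, assuming its zero is square to the carriage. In the wrist picture all three jaws touch the rod. I could not measure the jaw forces directly.
- **Notch:** I went about 0.5 mm further along to feel the second pin push back (about 4.5 N), then backed off to where the force was near zero. The two red marks look in line in both outside cameras. A picture taken 0.8 mm before the final position put the notch 0.4 to 1.2 mm further on. The force readings put the centre slightly earlier, about 0.5 mm behind the final position. The two disagree by up to about 1 mm, but both are within the 2.5 mm tolerance.
- **Handle grip:** the gripper reads about 16 mm on an 18 mm handle, which I could not explain. The carriage followed every move without slipping.
- **Other things on the table:** nothing was touched on the way, as far as the force readings and pictures show. I did not measure their positions again at the end.

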